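# Hang the hardware bin on the tool rail

## Task

Pick up the small steel hardware bin and hang it on the free screw of the plywood tool rail: pass the keyhole in its back plate over the screw head, then slide the bin down until the screw is fully home at the top of the narrow slot, and leave it hanging straight with its back against the board. Feel for the screw gently rather than forcing the bin against the screw or the board, and leave everything else where it lies.

Things in the scene. Friction and masses are not known exactly. Their poses are not given: they have to be found in the camera images.
- bin_mid (a point): Loose open sheet-steel bin: 54 mm wide (y), 80 deep (x), two side walls 60 high, low front 36 high at -x, flat back plate 96 high at +x; all sheet 3 mm; ~0.25 kg. It stands upright; pinch it from above across the side walls. Point: on its middle, 30 mm above its underside, 40 mm in front of the plate's outer face. z up; x points out through the back plate, hence into the board when hung.
- bin_hole (a point): Centre of the big round part of the bin's keyhole, on the outer (rear) face of the back plate, 64 mm above the bin's underside and on the middle of its width, 40 mm behind bin_mid. The hole is 15 mm wide. Above it runs a 7.5 mm wide slot, straight up. Same axes as the bin.
- bin_home (a point): The point of the bin's keyhole slot where the axis of the screw lies when the bin is fully home: on the outer face of the back plate, 81 mm above the bin's underside, 17 mm straight above bin_hole. Same axes as the bin.
- mark: The free place: a pencil tick crossing the pencil line, 155 mm up; origin there, on the board's face; x level into the board, z up. One bare immovable pan-head screw sticks straight out here (to -x), driven by eye, so up to 5 mm off the tick along y and up to 5 mm along z. Head 11 mm across, 3.5 thick, underside 5 mm and outer face 8.5 mm from the board; shank 5 mm thick.
- rail: The tool rail: an upright plywood board 360 mm wide, 172 high, 18 thick, fixed to the bench, base and gussets behind it. Origin on the bench, below the middle of the board's front face; x points level into the board, y along it. It has three places 95 mm apart, 155 mm up; the free place can be any of them.
- spanner: A small ring spanner, 120 mm long and 25 mm wide, already hanging flat on another screw of the rail, fixed; the origin is on the board's face at its screw.
- brush: A flat paint brush, 135 mm long and 29 mm wide, already hanging on another screw of the rail, fixed; the origin is on the board's face at its screw.
- sanding_block: A cork sanding block, 70 x 115 x 22 mm, loose; origin under its middle.
- tape: A roll of masking tape lying flat, 100 mm across, 24 mm high, loose; origin under its middle.
- drawer_knob: A turned wooden drawer knob, 34 mm across, 29 mm high, loose; origin under its middle.
- drawer_knob2: A second drawer knob, the same, loose.
- screwdriver: A screwdriver, 160 mm long, lying loose; origin under its middle.
- runner: A wooden drawer runner strip, 300 x 18 x 14 mm, lying loose; origin under its middle.
- glue: A glue bottle, 52 mm across, 140 mm high, standing loose; origin under its middle.
- sander: A random-orbit sander, 125 mm across, 136 mm high, with a dust canister to one side, standing loose on its pad; origin under the pad's middle.
There are look-alikes about, which are no part of the job. What is shaped like the part that bears bin_mid but blue or red is not meant.

How it is judged:
On the way, in this order (a step that is already met when the one before it is completed fails the run):
1. the bin has been lifted clear of the bench (height (world z) of bin_mid above 0.06 m), for 0.1 s.
2. the screw head is through the big part of the keyhole, the back plate against the board (bin_hole within 8 mm of the mark along y and z and less than 3.5 mm off the board) (y of bin_hole in the frame of mark between -0.008 and 0.008 m and z of bin_hole in the frame of mark between -0.008 and 0.008 m and x of bin_hole in the frame of mark between -0.0035 and 0.003 m).
At the end, for the whole second after the job is handed in: The bin hangs on the free screw, at rest and let go, with the screw at the top of its slot: bin_home within 7 mm of the mark along y and z (the screw itself is up to 5 mm off it) and within 4 mm of the board's face, upright and square to the board within 0.12 rad (y of bin_home in the frame of mark between -0.007 and 0.007 m and z of bin_home in the frame of mark between -0.007 and 0.007 m and x of bin_home in the frame of mark between -0.004 and 0.003 m and angle between bin_mid's own z axis and vertical below 0.12 rad and angle between the x axis of bin_mid and the x axis of mark, either way round below 0.12 rad and linear speed of bin below 0.01 m/s and angular speed of bin below 0.1 rad/s); the robot touches nothing.
It fails at once if the bin is forced against the screw with more than 28 N (contact force between bin and mark above 28 N).
It fails at once if the bin is forced against the board with more than 28 N (contact force between bin and rail above 28 N).
It fails at once if a loose bystander is moved more than 20 mm (distance of any of sanding_block, tape, drawer_knob, drawer_knob2, screwdriver, runner, glue, sander from where it was at the start of the episode above 0.02 m).
It also fails if it takes over 67 s, if anything falls off the work surface, if the arm or the gripper's body presses on something with over 40 N, if the wrist force passes 120 N, or if a joint passes its speed limit or range.

## Robot

A 6-joint arm with a two-finger parallel gripper is mounted at the origin on the work surface. World frame = base frame: x ahead of the robot, y to its left, z up, the work surface at z = 0. Lengths are in m, angles in rad, forces in N, time in s.
With the tool pointing down it reaches from about 0.375 to 0.9 m from the base axis. Payload 3.1 kg.
Tool frame: the origin (TCP) lies at the very end of the fingers, on their centre line; the grasp point (between the pads) lies 19 mm behind it (manip.hold_point_z is the distance from the TCP to the grasp point, in m); y points along the fingers, z is the direction in which the jaws open and shut, and the axes are right-handed (so a half turn about y gives the same grasp; the last joint's range is limited). The gripper opens to 85 mm and grips with 20 to 120 N. Pads are 22 mm wide; open, the fingers measure 114 mm over their backs; the gripper's body (76 mm by 85 mm) begins 54 mm behind the grasp point. The pads swing forward as they close: fully open they stand 13 mm farther back than shut.
Start: joints at [-1.514, 0.527, 1.433, -0, 1.181, -0.178], TCP at [0.146, -0.608, 0.231] pointing down, gripper open.
Joint ranges: [-3.08, 3.08], [-0.75, 2.2], [0.22, 2.44], [-1.43, 4.57], [0, 2.65], [-2.85, 2.85]. Speed limits (rad/s): [2.79, 2.79, 3.14, 3.14, 3.14, 3.14].

## Interface

Orientations are given as a unit quaternion [x, y, z, w].
In Python, from station import manip, eyes, workorder gives the robot as it stands. The module is installed in compiled form; this text tells all that it offers.
- The arm moves only by the shell command python3 -m jog 'ROWS' [OPENING] [FORCE]. ROWS is JSON, a list of rows, each a list of 2 entries, a list of its own where there are three numbers: the shift along the tool's x, y, z in cm, then the turn about the tool's y in rad. A call has 1 to 20 rows; each row is the pose to reach, as a shift and turn from the pose commanded when the call began, along the tool's axes at that moment; what a row does not reach only later rows make up. A row lasts 1/12 s, in which the tool goes at most 41.7 mm and 7.16 degrees, less where a joint would pass 70% of its speed; a pose out of reach is approached as far as the arm can. A call with a gripper value outside its range is refused whole. OPENING is the finger opening in cm, from 0 to 8.54, set as the call begins (- or left out, the last holds). The fingers move at their own pace and stop on an object; FORCE is the grip in N (left out, the last holds). Time passes only in rows, so rows that repeat a pose let the fingers close. It gives the time, the measured TCP pose, the force and the opening at its end, in the units of the state.
- manip.sense(): the state, without advancing time (a new reading comes with each control period).
- eyes.snapshot(name): name is "side" or "top" or "wrist"; returns a dict with "frame" (420x560x3 uint8, red, green, blue), "vfov" (degrees; the focal length in pixels is half the picture's height over the tangent of half this angle, whatever the lens; pixels are square), "cx", "cy" (the principal point, pixels), "rvec" (rotation vector, rad) and "tvec" (3), from world to camera coordinates, as OpenCV has them. Camera axes: x right, y down, z forward; pixel columns grow to the right and rows downward; lengths in m; the calibration is good to about 2 mm. The wrist camera is an equidistant fisheye: a pixel r from the principal point sees the ray r / f radians off the axis. A picture is of the moment at which its call begins. There is no depth.
- workorder.sign_off(): hands the job in, once; it reports no verdict.
The state is a dict: "t": time; "q": joint angles; "qd": joint speeds; "tau": joint torques, N m; "tcp_pos": TCP position; "tool_rot": TCP orientation; "force": force on the tool from outside, world axes, zero at the start; "ft_torque": the same for the moment, N m; "finger_gap": opening from 0.0 (shut) to 1.0 (fully open).
Only numpy, scipy, OpenCV 4.12 (cv2) and the standard library are available. Lean on these libraries where they do the work, as an engineer would, in place of code of your own. Each camera call takes 0.05 s, during which the arm holds its last target. There are 200 camera calls.

## Working session

There is one attempt and no reset: what is moved stays moved. The work goes in short steps, Python scripts to look and compute and a shell command to move; the robot and the scene stay as the last step left them, time stands still between calls to the robot, and variables do not carry over. Pictures are saved under pics/ and viewed, about 8 in all and at most 12, crops included, and the job is handed in when it is done.

```bash
mkdir -p pics; cat > h.py <<'E'
import numpy as np, cv2
from scipy.spatial.transform import Rotation as R
from station import manip, eyes, workorder
def snap(n,save=None):
    s=eyes.snapshot(n); s['name']=n
    s['R']=R.from_rotvec(np.ravel(s['rvec'])).as_matrix(); s['t']=np.ravel(s['tvec'])
    s['f']=210/np.tan(np.radians(s['vfov'])/2)
    if save: cv2.imwrite('pics/'+save,s['frame'][:,:,::-1])
    return s
def ray(s,u,v):
    a=np.array([u-s['cx'],v-s['cy']])/s['f']
    if s['name']=='wrist':
        r=np.hypot(*a); d=np.r_[a/max(r,1e-9)*np.sin(r),np.cos(r)]
    else: d=np.r_[a,1]
    d=d/np.linalg.norm(d)
    return -s['R'].T@s['t'], s['R'].T@d
def plane(s,u,v,z=0,ax=2):
    o,d=ray(s,u,v); return o+d*(z-o[ax])/d[ax]
def proj(s,p):
    c=s['R']@np.asarray(p)+s['t']
    if s['name']=='wrist':
        r=np.hypot(c[0],c[1]); th=np.arctan2(r,c[2]); a=c[:2]/max(r,1e-9)*th
    else: a=c[:2]/c[2]
    return a*s['f']+[s['cx'],s['cy']]
def tri(s1,p1,s2,p2):
    o1,d1=ray(s1,*p1);o2,d2=ray(s2,*p2)
    k=np.linalg.lstsq(np.c_[d1,-d2],o2-o1,rcond=None)[0]
    a,b=o1+d1*k[0],o2+d2*k[1]; return (a+b)/2,np.linalg.norm(a-b)
def totool(v):
    return R.from_quat(manip.sense()['tool_rot']).inv().apply(v)
E
python3 - <<'E'
from h import *
a=[snap(n) for n in('top','side','wrist')]
for s in a: print(s['name'],s['f'],s['cx'],s['cy'],-s['R'].T@s['t'],s['R'][2])
im=np.vstack([np.hstack([a[0]['frame'],a[1]['frame']])])[:,:,::-1]
cv2.imwrite('pics/top0.png',a[0]['frame'][:,:,::-1]); cv2.imwrite('pics/side0.png',a[1]['frame'][:,:,::-1])
st=manip.sense();print(st);print(R.from_quat(st['tool_rot']).as_matrix(),manip.hold_point_z)
E
```

```text
top 397.4156477158189 283.6397367326798 207.8583731055747 [ 0.38089141 -0.13664913  1.15026379] [ 0.12670812 -0.02422082 -0.99164429]
side 458.647816609975 281.7660281993863 210.027470121811 [ 0.26494997 -0.84488671  0.91983782] [ 0.20591774  0.6367193  -0.74309247]
wrist 325.19226210127806 280.40321756928586 209.67199758135055 [ 0.22732491 -0.5883615   0.37272354] [-0.31543416 -0.07418788 -0.94604305]
{'t': 0.15, 'q': array([-1.51348276e+00,  5.28254030e-01,  1.43358032e+00,  5.03627951e-05,
        1.18142295e+00, -1.78464472e-01]), 'qd': array([-0.00111668, -0.00171408, -0.00334341,  0.00111858, -0.00084253,
       -0.00012924]), 'tau': array([ 9.50661160e-04, -4.42744231e+01, -1.78274810e+01, -2.49792556e-04,
        5.64588539e-03,  5.79315454e-06]), 'tcp_pos': array([ 0.1460324 , -0.60714842,  0.23056637]), 'tool_rot': array([-0.08310835,  0.70278586, -0.70161294,  0.08321248]), 'force': array([ 0.53640297, -0.43921393,  0.12109354]), 'ft_torque': array([-0.00447685, -0.01330983, -0.03870449]), 'finger_gap': 1.0018697705981134}
[[-9.72337370e-01 -4.88377342e-05  2.33580901e-01]
 [-2.33580656e-01  1.66457556e-03 -9.72336005e-01]
 [-3.41326370e-04 -9.99998613e-01 -1.62993657e-03]] 0.0187
```

View pics/top0.png

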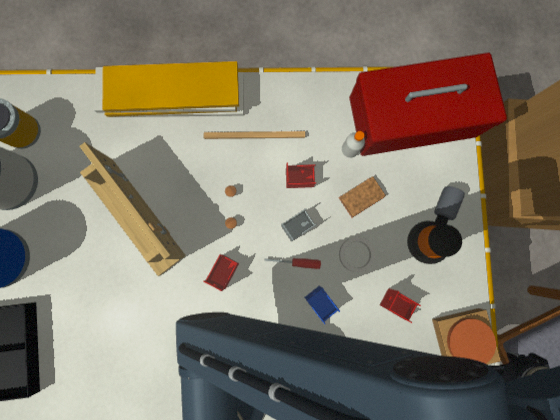

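View pics/side0.png

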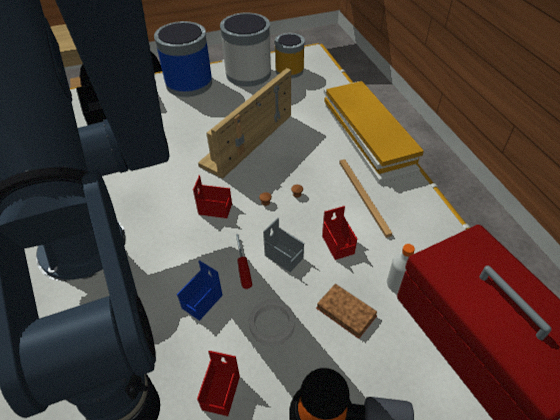

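Candidates for the bin: grey (top 300,222 / side 284,248); red ones at top (301,176), (222,271), (400,303); blue at top (322,302). Only the grey one is bare steel, so I choose that. Next is a close crop of the bin and the rail.

```bash
python3 - <<'E'
from h import *
s=cv2.imread('pics/side0.png');t=cv2.imread('pics/top0.png')
a=cv2.resize(s[65:180,195:300],(525,575),interpolation=2)[:, :]
b=cv2.resize(s[205:285,250:320],(263,300),interpolation=2)
c=cv2.resize(t[190:255,265:335],(263,244),interpolation=2)
o=np.zeros((575,800,3),np.uint8);o[:,:525]=a;o[:300,530:793]=b;o[305:549,530:793]=c
cv2.imwrite('pics/crop1.png',o)
T=snap('top');S=snap('side')
print('world z0 of top bin',plane(T,300,222),'side',plane(S,284,260))
for p in [(92,145),(180,258)]: print(plane(T,*p,.172))
for p in [(10,10),(550,10),(10,410)]: print(plane(T,*p))
g=t.astype(int);sat=g.max(2)-g.min(2)
E
```

```text
world z0 of top bin [ 0.48555452 -0.21146061  0.        ] side [ 4.72340567e-01 -2.15162968e-01  1.11022302e-16]
[0.67338825 0.31655149 0.172     ]
[0.38766876 0.0937896  0.172     ]
[1.15496266 0.66216256 0.        ]
[ 1.14433688 -1.02168846  0.        ]
[-0.00925868  0.58609718  0.        ]
```

View pics/crop1.png

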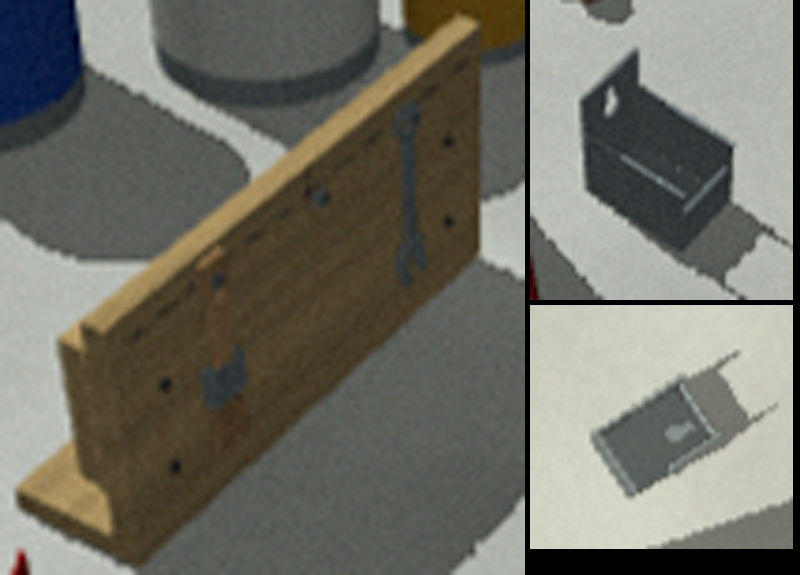

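The crop shows the grey bin with its keyhole plate at the left in the side view (plate top edge at about side px 264,232 to 278,218). The free screw is the middle one, at side px (258.6,103.6), with the brush to its left and the spanner to its right.

```bash
python3 - <<'E'
from h import *
T=snap('top');S=snap('side')
k=3.757
sc=lambda x,y:(250+(x-530)/k,205+y/k)
tc=lambda x,y:(265+(x-530)/k,190+(y-305)/k)
for n,p,z in[('plate bot near',(586,190),0),('front bot',(683,250),0),('front bot R',(733,205),0),('plate topL',(582,100),.096),('plate topR',(637,50),.096),('front topnear',(683,212),.036),('front top far',(733,148),.036)]: print('S',n,plane(S,*sc(*p),z)[:2])
for p in[(592,435),(683,375),(718,435),(632,495)]: print('T',p,[plane(T,*tc(*p),z)[:2].round(4) for z in(.036,.06,.096)])
# rail from corners, side crop scale 5
r=lambda x,y:(195+x/5,65+y/5)
for n,p,z in [('botL',(140,565),0),('botR',(480,258),0),('topL',(85,335),.172),('topR',(478,25),.172),('screw',(318,193),.155)]: print('S',n,plane(S,*r(*p),z))
E
```

```text
S plate bot near [ 0.43192759 -0.18700017]
S front bot [ 0.47668221 -0.25268019]
S front bot R [ 0.51931585 -0.22997692]
S plate topL [ 0.43245615 -0.18923338]
S plate topR [ 0.47740609 -0.16154257]
S front topnear [ 0.47786722 -0.24887302]
S front top far [ 0.52514977 -0.211706  ]
T (592, 435) [array([ 0.4759, -0.1569]), array([ 0.4739, -0.1564]), array([ 0.4708, -0.1558])]
T (683, 375) [array([ 0.5199, -0.2263]), array([ 0.5169, -0.2244]), array([ 0.5124, -0.2215])]
T (718, 435) [array([ 0.4741, -0.2513]), array([ 0.4721, -0.2489]), array([ 0.4691, -0.2452])]
T (632, 495) [array([ 0.4305, -0.1858]), array([ 0.4295, -0.1847]), array([ 0.4279, -0.1831])]
S botL [0.39927614 0.11674564 0.        ]
S botR [0.68110923 0.32697629 0.        ]
S topL [0.38790903 0.11384656 0.172     ]
S topR [0.67916708 0.32738819 0.172     ]
S screw [0.54439756 0.21745669 0.155     ]
```

Bin pose (top and side agree to about 4 mm): middle at (0.475,-0.206), x axis at 123.7°. The board normal is about 126.4°. I'll move above the bin and turn the tool.

```bash
python3 -m jog '[[[-2.6,0,-2],-0.12],[[-5.2,0,-3.9],-0.24],[[-7.8,0,-5.9],-0.36],[[-10.4,0,-7.8],-0.48],[[-13,0,-9.8],-0.6],[[-15.5,0,-11.7],-0.72],[[-18.1,0,-13.7],-0.84],[[-20.7,0,-15.7],-0.96],[[-23.3,0,-17.6],-1.08],[[-25.9,0,-19.6],-1.2],[[-28.5,0,-21.5],-1.32],[[-31,0,-23.5],-1.44],[[-33.6,0,-25.4],-1.56],[[-36.2,0,-27.4],-1.68],[[-38.8,0,-29.4],-1.8],[[-41.4,0,-31.3],-1.92],[[-41.4,0,-31.3],-1.923],[[-41.4,0,-31.3],-1.923],[[-41.4,0,-31.3],-1.923]]' 8.54 40
python3 - <<'E'
from h import *
s=snap('wrist','w1.png');st=manip.sense();print(st['tcp_pos'],st['t'],R.from_quat(st['tool_rot']).as_matrix().round(4),st['q'])
print(-s['R'].T@s['t'],s['R'][2])
E
```

```text
t: 1.93
tcp_pos: [0.4753, -0.2067, 0.2313]
tool_rot: [0.624, -0.334, 0.334, -0.623]
force: [0.0, 0.8, 0.8]
finger_gap: 0.997
[ 0.47499683 -0.20720483  0.2312813 ] 1.9833 [[ 5.536e-01 -4.000e-04  8.328e-01]
 [-8.328e-01 -3.000e-04  5.536e-01]
 [ 0.000e+00 -1.000e+00 -5.000e-04]] [-6.26927949e-01  3.84577181e-01  1.69786426e+00 -5.40872598e-04
  1.05930445e+00 -1.21330854e+00]
[ 0.42877418 -0.13758656  0.37356465] [ 0.18028518 -0.27054349 -0.9456762 ]
```

View pics/w1.png

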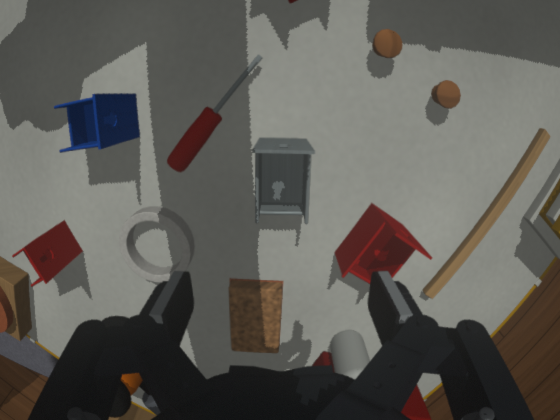

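The wrist picture shows the grey bin at (284,178): plate at the top (rows 138–153), low front at rows 206–215. I'll take a magnified crop for the corners.

```bash
python3 - <<'E'
import cv2
w=cv2.imread('pics/w1.png');cv2.imwrite('pics/w1c.png',cv2.resize(w[130:222,244:324],None,fx=6,fy=6,interpolation=2))
E
```

```text
(no output)
```

View pics/w1c.png

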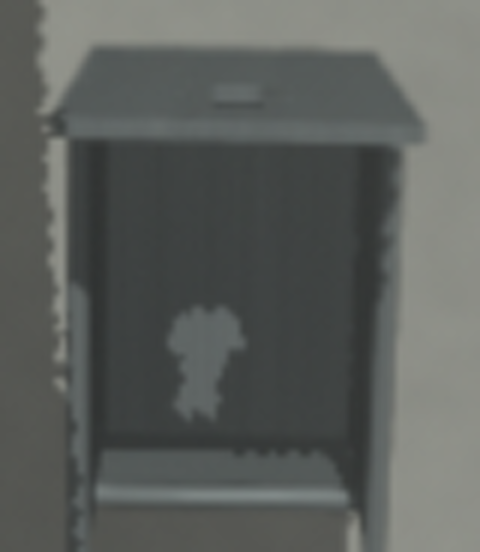

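```bash
python3 - <<'E'
from h import *
s=snap('wrist')
P=lambda x,y,z:plane(s,244+(x+.5)/6-.5,130+(y+.5)/6-.5,z)[:2]
bl,br,tl,tr=P(95,47,0),P(375,50,0),P(64,120,.096),P(427,122,.096)
fl,fr=P(97,503,.036),P(350,505,.036)
for n,v in zip('bl br tl tr fl fr'.split(),(bl,br,tl,tr,fl,fr)): print(n,v.round(4))
print('widths',np.linalg.norm(br-bl),np.linalg.norm(tr-tl))
for a,b in((bl,br),(tl,tr),(fl,fr)): d=b-a; print(np.degrees(np.arctan2(d[1],d[0]))+90, (a+b)/2)
pm=(bl+br+tl+tr)/4; fm=(fl+fr)/2; d=pm-fm; print(np.linalg.norm(d),np.degrees(np.arctan2(d[1],d[0])),pm)
E
```

```text
bl [ 0.431  -0.1853]
br [ 0.4759 -0.156 ]
tl [ 0.4324 -0.1845]
tr [ 0.4759 -0.1558]
fl [ 0.4763 -0.2509]
fr [ 0.5152 -0.2254]
widths 0.05358553064358785 0.052057749355837714
123.0835728341101 [ 0.45348853 -0.17066262]
123.41399013804087 [ 0.45414841 -0.17011811]
123.16476246195217 [ 0.49574585 -0.23817075]
0.07969997770495127 121.73998178031565 [ 0.45381847 -0.17039036]
```

```bash
python3 - <<'E'
from h import *
T=snap('top');S=snap('side');W=snap('wrist')
x=np.r_[np.cos(np.radians(123.1)),np.sin(np.radians(123.1))];y=np.r_[-x[1],x[0]];g=np.r_[.4538,-.1704]-.05*x
f=T['frame'].astype(int);m=((f[:,:,0]-f[:,:,1])>60).astype(np.uint8);
n,l,st,c=cv2.connectedComponentsWithStats(m)
k=[i for i in range(1,n) if abs(c[i][0]-301)<10 and abs(c[i][1]-176)<12 and st[i][4]>100][0]
h=cv2.convexHull(np.argwhere(l==k)[:,::-1].astype(np.int32))[:,0]
for z in(0.03,.096):
  q=np.array([plane(T,*p,z)[:2]-g for p in h]); print(z,'red in bin frame: along x',(q@x).min().round(3),(q@x).max().round(3)); 
  a=np.c_[q@x,q@y].round(3); print(a.tolist())
E
```

```text
Traceback (most recent call last):
IndexError: list index out of range
```

```bash
python3 - <<'E'
from h import *
T=snap('top');f=cv2.imread('pics/top0.png')[:,:,::-1].astype(int)
x=np.r_[np.cos(np.radians(123.1)),np.sin(np.radians(123.1))];y=np.r_[-x[1],x[0]];g=np.r_[.4538,-.1704]-.05*x
m=((f[:,:,0]-f[:,:,1])>45).astype(np.uint8);m[:150]=0;m[200:]=0;m[:,:280]=0;m[:,330:]=0
h=cv2.convexHull(np.argwhere(m)[:,::-1].astype(np.int32))[:,0]
for z in(0,.06,.096):
  q=np.array([plane(T,*p,z)[:2]-g for p in h]); print(z,np.c_[q@x,q@y].round(3).tolist())
E
```

```text
0 [[-0.104, -0.074], [-0.094, -0.07], [-0.053, -0.094], [-0.029, -0.111], [-0.028, -0.115], [-0.065, -0.169], [-0.069, -0.17], [-0.134, -0.123], [-0.106, -0.077]]
0.06 [[-0.092, -0.068], [-0.083, -0.064], [-0.044, -0.087], [-0.021, -0.103], [-0.02, -0.107], [-0.056, -0.158], [-0.06, -0.159], [-0.121, -0.114], [-0.094, -0.071]]
0.096 [[-0.085, -0.065], [-0.076, -0.061], [-0.039, -0.083], [-0.016, -0.098], [-0.016, -0.102], [-0.05, -0.152], [-0.054, -0.152], [-0.113, -0.109], [-0.087, -0.067]]
```

Clear of the red bin. Descending.

```bash
python3 -m jog '[[[0.8,2.5,0.2],0.008],[[0.8,5.5,0.2],0.008],[[0.8,8.5,0.2],0.008],[[0.8,11.5,0.2],0.008],[[0.8,14.5,0.2],0.008],[[0.8,17,0.2],0.008],[[0.8,19,0.2],0.008],[[0.8,20.4,0.2],0.008],[[0.8,20.4,0.2],0.008],[[0.8,20.4,0.2],0.008]]' 8.54 40; python3 -m jog '[[[0,0,0],0],[[0,0,0],0],[[0,0,0],0],[[0,0,0],0],[[0,0,0],0],[[0,0,0],0],[[0,0,0],0],[[0,0,0],0],[[0,0,0],0],[[0,0,0],0]]' 4 40
```

```text
t: 3.07
tcp_pos: [0.4811, -0.2124, 0.0268]
tool_rot: [-0.622, 0.337, -0.336, 0.622]
force: [0.0, -0.3, 0.4]
finger_gap: 1.0
t: 3.9
tcp_pos: [0.4823, -0.2128, 0.0287]
tool_rot: [0.622, -0.335, 0.337, -0.622]
force: [-1.9, -0.6, 6.4]
finger_gap: 0.623
```

```bash
python3 -m jog '[[[0,-0.5,0],0],[[0,-1.5,0],0],[[0,-3,0],0],[[0,-5,0],0],[[0,-7.5,0],0],[[0,-10,0],0],[[0,-12.5,0],0],[[0,-15,0],0],[[0,-17.5,0],0],[[0,-20,0],0],[[0,-20,0],0],[[0,-20,0],0]]' 4 40; python3 -m jog '[[[-1,0,1.5],0],[[-2.5,0,4],0],[[-4.2,0,6.5],-0.01],[[-6,0,9.2],-0.02],[[-7.8,0,12],-0.03],[[-9.6,0,14.8],-0.04],[[-11.4,0,17.5],-0.05],[[-13.2,0,20.3],-0.06],[[-15,0,23],-0.06],[[-16.5,0,25.3],-0.06],[[-17.8,0,27.3],-0.06],[[-18.5,0,28.4],-0.06],[[-18.8,0,28.8],-0.06],[[-18.8,0,28.8],-0.06],[[-18.8,0,28.8],-0.06]]' 4 40
python3 - <<'E'
from h import *
s=snap('wrist','w2.png');snap('side','s2.png')
a=cv2.imread('pics/w2.png')[0:260,130:430];b=cv2.imread('pics/s2.png')[60:190,190:340]
a=cv2.resize(a,(400,347),interpolation=2);b=cv2.resize(b,(400,347),interpolation=2)
cv2.imwrite('pics/c2.png',cv2.resize(np.vstack([np.hstack([cv2.resize(cv2.imread('pics/w2.png'),(400,300)),cv2.resize(cv2.imread('pics/s2.png'),(400,300))]),np.hstack([a[:300],b[:300]])]),(800,600)))
E
```

```text
t: 4.9
tcp_pos: [0.4819, -0.2122, 0.2288]
tool_rot: [0.622, -0.335, 0.337, -0.622]
force: [-0.9, -0.2, -2.0]
finger_gap: 0.624
t: 6.15
tcp_pos: [0.6184, 0.102, 0.2263]
tool_rot: [0.633, -0.318, 0.317, -0.631]
force: [-1.1, -1.0, -1.9]
finger_gap: 0.624
```

View pics/c2.png

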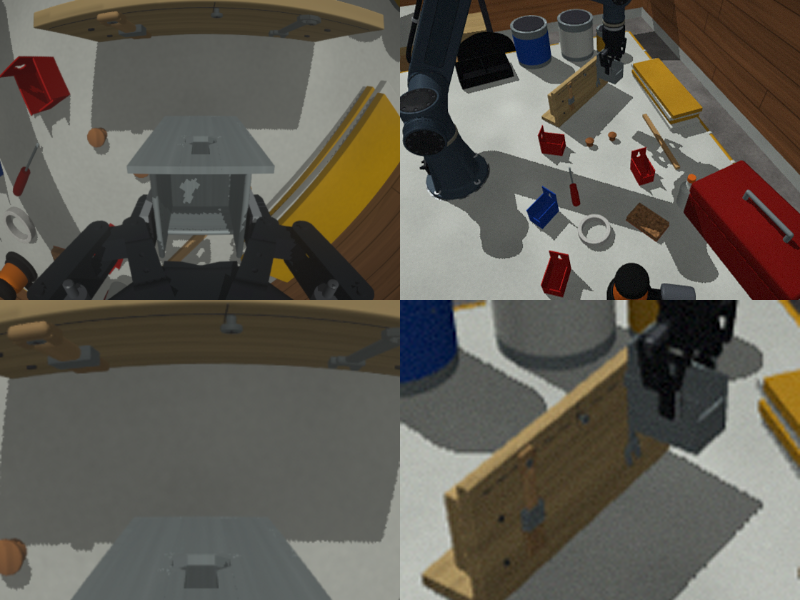

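The wrist view shows the screw sticking out at about px (303,17), with the brush and spanner either side. The bin is held square with its keyhole visible at (283,205). The side view also shows the screw. Magnifying for measurement.

```bash
python3 - <<'E'
import cv2,numpy as np
w=cv2.imread('pics/w2.png');s=cv2.imread('pics/s2.png')
a=cv2.resize(w[0:50,260:360],(800,400)[0:2] if 0 else (600,300),interpolation=2)   # x6
b=cv2.resize(s[85:125,235:285],(200,160),interpolation=2)  # placeholder
b=cv2.resize(s[84:134,233:266],(198,300),interpolation=2) # x6
c=cv2.resize(w[150:250,170:395],(675,300),interpolation=2) # x3
o=np.zeros((600,800,3),np.uint8);o[:300,:600]=a;o[:300,601:799]=b;o[300:,:675]=c
o=np.clip(o.astype(int)*1.5,0,255).astype(np.uint8)
cv2.imwrite('pics/c3.png',o)
E
```

```text
(no output)
```

View pics/c3.png

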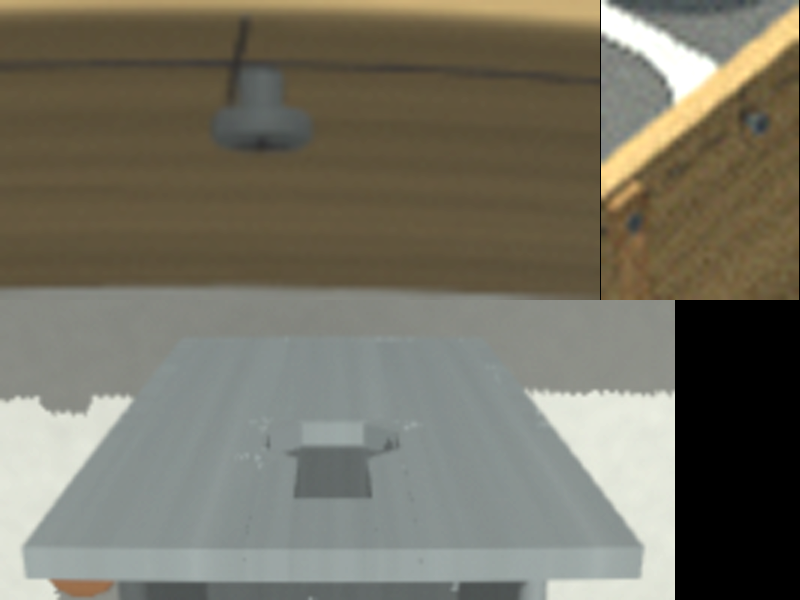

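```bash
cat >> h.py <<'E'
def fr():
    st=manip.sense();M=R.from_quat(st['tool_rot']).as_matrix();return st['tcp_pos'],M
E
python3 - <<'E'
from h import *
W=snap('wrist');S=snap('side');tcp,M=fr()
q=lambda x,y:(260+(x+.5)/6-.5,(y+.5)/6-.5)
L=[plane(W,*q(*p),.155) for p in((5,65),(238,63.5),(300,65),(595,79))]
B=[plane(W,*q(*p),0) for p in((5,288),(300,290),(595,298))]
for l in L: print('line',l.round(4))
for b in B: print('bot',b.round(4))
d=L[-1]-L[0];th=np.arctan2(d[1],d[0]);print('angle line',np.degrees(th),'bot',np.degrees(np.arctan2(*(B[-1]-B[0])[[1,0]])),'tool z',np.degrees(np.arctan2(M[1,2],M[0,2])))
bx=np.r_[-np.sin(th),np.cos(th),0];by=np.r_[-np.cos(th),-np.sin(th),0];mk=L[1]
print('mark',mk,'bot offs along bx',[(b-mk)@bx for b in B])
def onboard(s,p,dx):
    o,dd=ray(s,*p);k=((mk+dx*bx-o)@bx)/(dd@bx);X=o+dd*k-mk;return (X@by*1e3).round(2),(X[2]*1e3).round(2)
print('screw W: shank top',onboard(W,q(262,68),0),'head back top',onboard(W,q(262,108),-.005),'head front bottom',onboard(W,q(262,151),-.0085),'headL',onboard(W,q(212,125),-.0067),'headR',onboard(W,q(313,125),-.0067))
sp=(233+154.5/6-.5,84+122.5/6-.5)
print('screw S',onboard(S,sp,-.007))
print(tri(W,q(262,128),S,sp),'tri minus mark',[ (tri(W,q(262,128),S,sp)[0]-mk)@v for v in(bx,by)])
# bin
z0=tcp[2]-.0287
P=lambda x,y,z:plane(W,170+(x+.5)/3-.5,150+(y+.5)/3-.5,z)
c=[P(185,340,z0),P(487,340,z0),P(25,548,z0+.096),P(642,548,z0+.096)]
for v in c: print('bin corner tool frame', (M.T@(v-tcp)).round(4),(v-mk)@bx,(v-mk)@by)
print(np.linalg.norm(c[1]-c[0]),np.linalg.norm(c[3]-c[2]))
print('slot end', M.T@(P(333,422,z0+.0565)-tcp)); print(tcp)
E
```

```text
line [0.5212 0.2103 0.155 ]
line [0.5412 0.2254 0.155 ]
line [0.5466 0.2294 0.155 ]
line [0.5724 0.2492 0.155 ]
bot [0.5134 0.2051 0.    ]
bot [0.5571 0.2375 0.    ]
bot [0.6011 0.272  0.    ]
angle line 37.26440324445736 bot 37.30946927233564 tool z 36.57071766749814
mark [0.54123171 0.22537336 0.155     ] bot offs along bx [np.float64(0.0007576836288083046), np.float64(-5.850138669312807e-08), np.float64(0.0008444035488790488)]
screw W: shank top (np.float64(-2.7), np.float64(-1.72)) head back top (np.float64(-2.56), np.float64(-0.88)) head front bottom (np.float64(-2.94), np.float64(-7.29)) headL (np.float64(2.8), np.float64(-2.3)) headR (np.float64(-8.12), np.float64(-1.61))
screw S (np.float64(2.41), np.float64(-1.46))
(array([0.54603169, 0.22265426, 0.14983797]), np.float64(0.0026789963568712265)) tri minus mark [np.float64(-0.005070347982377165), np.float64(-0.002173663518724206)]
bin corner tool frame [ 0.0089  0.0287 -0.0301] -0.1542374947280484 0.0432016087581933
bin corner tool frame [0.0089 0.0287 0.0302] -0.154909477721888 -0.017042525273200212
bin corner tool frame [-0.0178 -0.0673 -0.0322] -0.12742656738466743 0.04492752576037582
bin corner tool frame [-0.0179 -0.0673  0.0311] -0.12810568672805928 -0.018327090239277394
0.06024788167509723 0.06325826150271723
slot end [-0.00884991 -0.02779927 -0.00057325]
[0.61906907 0.10156763 0.22734743]
```

```bash
python3 - <<'E'
from h import *
W=snap('wrist');tcp,M=fr()
z0=tcp[2]-.0287
P=lambda x,y,z:plane(W,170+(x+.5)/3-.5,150+(y-300+.5)/3-.5,z)
c=[P(185,340,z0),P(487,340,z0),P(25,548,z0+.096),P(642,548,z0+.096)]
for v in c: print('bin corner tool frame', (M.T@(v-tcp)).round(4))
print(np.linalg.norm(c[1]-c[0]),np.linalg.norm(c[3]-c[2]))
for n,p,h in(('hole L',(267,440),.064),('hole R',(399,440),.064),('hole bottom',(333,423),.0565),('slot topL',(294,497),.0848),('slot topR',(371,497),.0848)): print(n,M.T@(P(*p,z0+h)-tcp))
print(tcp,manip.sense()['t'])
E
```

```text
bin corner tool frame [-0.051   0.0287 -0.0269]
bin corner tool frame [-0.0511  0.0287  0.0272]
bin corner tool frame [-0.0513 -0.0673 -0.0271]
bin corner tool frame [-0.0513 -0.0673  0.0262]
0.05407239465641274 0.05322191058353577
hole L [-0.05136763 -0.03529982 -0.00803851]
hole R [-0.05137547 -0.03530401  0.00707108]
hole bottom [-0.05128638 -0.02780192 -0.00047763]
slot topL [-0.05198593 -0.05610092 -0.00416458]
slot topR [-0.05198959 -0.05610293  0.00306701]
[0.61919162 0.10172189 0.22743964] 6.4
```

Bin pose in the gripper: plate face 51.2 mm ahead of the TCP, central to 0.5 mm, upright. The screw is about -2.7 mm in y and -2 to -4 mm in z from the tick, so z needs a closer look. Going to the pre-insertion stance.

```bash
python3 -m jog '[[[0,1,0.3],0],[[0,2.5,0.7],-0.006],[[0,4.5,1.2],-0.012],[[-0.5,6.5,1.6],-0.012],[[-1.2,8.5,1.65],-0.012],[[-2,10,1.65],-0.012],[[-2.7,10.8,1.65],-0.012],[[-3.1,10.95,1.65],-0.012],[[-3.1,10.95,1.65],-0.012],[[-3.1,10.95,1.65],-0.012]]'
python3 - <<'E'
from h import *
W=snap('wrist','w4.png');w=cv2.imread('pics/w4.png')
a=cv2.resize(w[0:60,230:360],(780,360),interpolation=2);b=cv2.resize(w[60:240,160:400],(320,240))
o=np.zeros((600,780,3),np.uint8);o[:360]=a;o[360:,:320]=b;cv2.imwrite('pics/c4.png',np.clip(o*1.5,0,255).astype(np.uint8))
print(manip.sense()['tcp_pos'])
E
```

```text
t: 7.23
tcp_pos: [0.615, 0.1377, 0.1187]
tool_rot: [-0.634, 0.313, -0.314, 0.634]
force: [-0.1, 0.0, -1.7]
finger_gap: 0.627
[0.61547539 0.13755385 0.1190763 ]
```

View pics/c4.png

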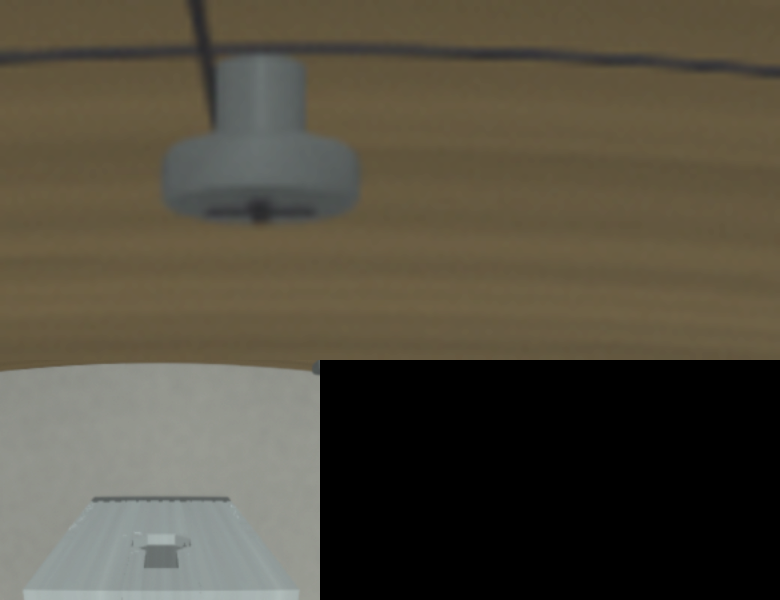

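```bash
python3 - <<'E'
from h import *
W=snap('wrist');tcp,M=fr()
q=lambda x,y:(230+(x+.5)/6-.5,(y+.5)/6-.5)
L=[plane(W,*q(*p),.155) for p in((3,60),(205,50),(400,50),(775,72))]
d=L[-1]-L[0];th=np.arctan2(d[1],d[0]);mk=L[1];print('angle',np.degrees(th),'toolz',np.degrees(np.arctan2(M[1,2],M[0,2])),'mark',mk)
bx=np.r_[-np.sin(th),np.cos(th),0];by=np.r_[-np.cos(th),-np.sin(th),0]
def ob(p,dx):
    o,dd=ray(W,*q(*p));k=((mk+dx*bx-o)@bx)/(dd@bx);X=o+dd*k-mk;return (X@by*1e3).round(2),(X[2]*1e3).round(2)
for n,p,dx in(('shank top base',(262,53),0),('head back top',(262,138),-.005),('front top',(262,192),-.0085),('front bottom',(262,222),-.0085),('headL',(163,165),-.0067),('headR',(360,167),-.0067),('shL',(218,90),-.0025),('shR',(304,90),-.0025)): print(n,ob(p,dx))
h=tcp+M@np.r_[-.0512,-.0353,-.0004];print('hole rel mark',(h-mk)@bx,(h-mk)@by,h[2]-.155, tcp)
z0=tcp[2]-.0287
P=lambda x,y,z:plane(W,160+(x)*.75,60+(y-360)*.75,z)
for p,z in(((94,500),0),((229,500),0),((23,591),.096),((298,591),.096)): print((M.T@(P(*p,z0+z)-tcp)).round(4))
E
```

```text
angle 37.510823631950245 toolz 37.34618052044509 mark [0.54099951 0.22542765 0.155     ]
shank top base (np.float64(-3.02), np.float64(-0.78))
head back top (np.float64(-3.02), np.float64(-0.78))
front top (np.float64(-3.04), np.float64(0.96))
front bottom (np.float64(-2.89), np.float64(-7.4))
headL (np.float64(2.21), np.float64(0.23))
headR (np.float64(-8.24), np.float64(-0.7))
shL (np.float64(-0.71), np.float64(0.48))
shR (np.float64(-5.26), np.float64(0.3))
hole rel mark -0.0639430045971257 -0.005216399598046075 -0.0005971767100513559 [0.61556936 0.13742166 0.11920858]
[-0.0502  0.0285 -0.0272]
[-0.0502  0.0287  0.0272]
[-0.0514 -0.0675 -0.0271]
[-0.0513 -0.0673  0.0263]
```

```bash
python3 - <<'E'
from h import *
from scipy.optimize import least_squares
W=snap('wrist');tcp,M=fr()
th=np.radians(37.4);bx=np.r_[-np.sin(th),np.cos(th),0];by=np.r_[-np.cos(th),-np.sin(th),0];ez=np.r_[0,0,1.]
q=lambda x,y:np.r_[230+(x+.5)/6-.5,(y+.5)/6-.5]
mk0=np.r_[.541,.2254,.155]
for r2,rb in((5.5,5.5),(5,5.2),(4.5,5)):
  def res(v):
    mx,my,mz,y,z=v*1e-3
    pj=lambda a,b,c:proj(W,mk0+(mx+a)*bx+(my+b)*by+(mz+c)*ez)
    g=[]
    g+=list(pj(0,0,0)-q(205,50))
    g.append((pj(0,y,z+.0025)-q(262,53))[1])
    g.append((pj(-.005,y,z+rb/1e3)-q(262,138))[1])
    g.append((pj(-.0085,y,z-r2/1e3)-q(262,222))[1])
    g.append((pj(-.0085,y,z+r2/1e3)-q(262,192))[1]*.5)
    g.append((pj(-.0065,y+.0055,z)-q(163,165))[0]);g.append((pj(-.0065,y-.0055,z)-q(360,165))[0])
    g.append((pj(-.0025,y+.0025,z)-q(218,90))[0]);g.append((pj(-.0025,y-.0025,z)-q(304,90))[0])
    return np.r_[np.array(g)/.4,mz*1e3/2]
  s=least_squares(res,np.zeros(5)); print(s.x.round(2),s.cost.round(2),(s.fun*.4).round(2))
  mx,my,mz,y,z=s.x*1e-3;sc=mk0+mx*bx+(my+y)*by+(mz+z)*ez
  h=tcp+M@np.r_[-.0512,-.0353,-.0004]; print('screw-hole: x,y,z',((sc-h)@np.c_[bx,by,ez]).round(4), 'tool axes',(M.T@(sc-h)).round(4))
E
```

```text
[ 0.36  0.03 -1.4  -2.96 -4.47] 13.7 [-0.   -0.07  0.9  -1.55  0.94 -0.22  0.01 -0.09 -0.22  0.3  -0.28]
screw-hole: x,y,z [ 0.0642  0.0023 -0.0052] tool axes [-0.0642  0.0051 -0.0024]
[ 0.29  0.02 -1.17 -2.95 -4.37] 10.22 [-0.   -0.06  0.84 -1.36  0.7  -0.06 -0.03 -0.05 -0.25  0.33 -0.23]
screw-hole: x,y,z [ 0.0642  0.0023 -0.0049] tool axes [-0.0642  0.0048 -0.0024]
[ 0.22  0.01 -0.94 -2.95 -4.32] 8.11 [-0.   -0.05  0.8  -1.22  0.47  0.11 -0.08 -0.   -0.26  0.34 -0.19]
screw-hole: x,y,z [ 0.0641  0.0023 -0.0046] tool axes [-0.0641  0.0045 -0.0024]
```

Screw fit: y −3.0, z −4.4 mm from the tick. The hole needs to go 4.8 mm down and 2.4 mm along −tool z. Approaching and feeling.

```bash
python3 -m jog '[[[0,0.2,-0.1],0],[[-0.5,0.48,-0.24],0],[[-1.2,0.48,-0.24],0],[[-2,0.48,-0.24],0],[[-2.8,0.48,-0.24],0],[[-3.6,0.48,-0.24],0],[[-4.3,0.48,-0.24],0],[[-4.9,0.48,-0.24],0],[[-5.3,0.48,-0.24],0],[[-5.3,0.48,-0.24],0],[[-5.3,0.48,-0.24],0]]'; python3 -m jog '[[[-0.1,0,0],0],[[-0.2,0,0],0],[[-0.3,0,0],0],[[-0.4,0,0],0],[[-0.4,0,0],0]]'
```

```text
t: 8.3
tcp_pos: [0.5801, 0.1786, 0.1131]
tool_rot: [-0.634, 0.313, -0.313, 0.634]
force: [-0.6, 0.9, -3.0]
finger_gap: 0.623
t: 8.72
tcp_pos: [0.5776, 0.1815, 0.113]
tool_rot: [0.634, -0.314, 0.314, -0.634]
force: [0.7, 0.2, -2.4]
finger_gap: 0.623
```

```bash
python3 -m jog '[[[-0.1,0,0],0],[[-0.2,0,0],0],[[-0.2,0,0],0]]';  python3 -m jog '[[[-0.1,0,0],0],[[-0.2,0,0],0],[[-0.2,0,0],0]]'
```

```text
t: 8.97
tcp_pos: [0.5762, 0.1832, 0.113]
tool_rot: [0.634, -0.314, 0.313, -0.634]
force: [-0.3, 0.4, -2.2]
finger_gap: 0.625
t: 9.22
tcp_pos: [0.575, 0.1849, 0.113]
tool_rot: [0.634, -0.314, 0.313, -0.634]
force: [-0.1, 1.0, -2.5]
finger_gap: 0.624
```

```bash
python3 - <<'E'
from h import *
tcp,M=fr();mk=np.r_[.5412,.2256,.1538];th=np.radians(37.4);bx=np.r_[-np.sin(th),np.cos(th),0];by=np.r_[-np.cos(th),-np.sin(th),0]
h=tcp+M@np.r_[-.0512,-.0353,-.0004];print((h-mk)@bx,(h-mk)@by,h[2]-mk[2],manip.sense()['force']@bx)
E
```

```text
-0.0017211705020804876 -0.0017562022960936187 -0.005496892094725064 0.8411165730020297
```

Past the head face (8.5 mm) with no contact, so the head is in the hole. Now closing gently onto the board.

```bash
python3 -m jog '[[[-0.1,0,0],0],[[-0.15,0,0],0],[[-0.15,0,0],0],[[-0.15,0,0],0]]';  python3 -m jog '[[[-0.05,0,0],0],[[-0.1,0,0],0],[[-0.1,0,0],0]]'
```

```text
t: 9.55
tcp_pos: [0.5743, 0.1859, 0.113]
tool_rot: [-0.634, 0.314, -0.314, 0.634]
force: [-0.1, 0.1, -2.2]
finger_gap: 0.629
t: 9.8
tcp_pos: [0.5738, 0.1866, 0.113]
tool_rot: [0.634, -0.313, 0.314, -0.634]
force: [1.3, 0.2, -2.2]
finger_gap: 0.624
```

```bash
python3 -m jog '[[[-0.05,0,0],0],[[-0.1,0,0],0],[[-0.1,0,0],0]]';  python3 -m jog '[[[-0.05,0,0],0],[[-0.05,0,0],0],[[-0.05,0,0],0]]'
```

```text
t: 10.05
tcp_pos: [0.5738, 0.1866, 0.1131]
tool_rot: [0.634, -0.313, 0.314, -0.634]
force: [1.7, -5.3, -2.6]
finger_gap: 0.623
t: 10.3
tcp_pos: [0.5738, 0.1866, 0.1131]
tool_rot: [0.634, -0.313, 0.314, -0.634]
force: [2.6, -5.6, -3.9]
finger_gap: 0.627
```

Against the board at about 6 N. Easing off slightly and sliding down in steps.

```bash
python3 -m jog '[[[0.1,0,0],0],[[0.1,0.1,0],0],[[0.1,0.2,0],0],[[0.1,0.3,0],0],[[0.1,0.4,0],0],[[0.1,0.4,0],0]]';  python3 -m jog '[[[0,0.1,0],0],[[0,0.2,0],0],[[0,0.2,0],0]]';python3 -m jog '[[[0,0.1,0],0],[[0,0.2,0],0],[[0,0.2,0],0]]'
```

```text
t: 10.8
tcp_pos: [0.5744, 0.187, 0.1092]
tool_rot: [-0.633, 0.313, -0.314, 0.634]
force: [3.4, -3.5, -0.7]
finger_gap: 0.627
t: 11.05
tcp_pos: [0.5743, 0.187, 0.1072]
tool_rot: [-0.633, 0.313, -0.314, 0.634]
force: [4.2, -4.4, -1.1]
finger_gap: 0.629
t: 11.3
tcp_pos: [0.5743, 0.187, 0.1052]
tool_rot: [-0.633, 0.313, -0.314, 0.634]
force: [3.5, -3.4, -0.6]
finger_gap: 0.625
```

```bash
python3 -m jog '[[[0,0.1,0],0],[[0,0.2,0],0],[[0,0.3,0],0],[[0,0.3,0],0]]';  python3 -m jog '[[[0,0.1,0],0],[[0,0.2,0],0],[[0,0.2,0],0]]';python3 -m jog '[[[0,0.1,0],0],[[0,0.2,0],0],[[0,0.2,0],0]]'
```

```text
t: 11.63
tcp_pos: [0.5743, 0.187, 0.1022]
tool_rot: [-0.633, 0.313, -0.314, 0.634]
force: [2.9, -5.2, -2.2]
finger_gap: 0.624
t: 11.88
tcp_pos: [0.5743, 0.1869, 0.1002]
tool_rot: [-0.634, 0.313, -0.314, 0.634]
force: [3.3, -4.4, -1.0]
finger_gap: 0.627
t: 12.13
tcp_pos: [0.5742, 0.1869, 0.0982]
tool_rot: [-0.634, 0.313, -0.314, 0.634]
force: [3.1, -3.2, -0.1]
finger_gap: 0.625
```

Down 15 mm. Feeling for the slot top.

```bash
for i in 1 2 3; do python3 -m jog '[[[0,0.05,0],0],[[0,0.1,0],0],[[0,0.1,0],0]]' | grep -E 'pos|force'; done
```

```text
tcp_pos: [0.5743, 0.1869, 0.0977]
force: [3.2, -4.3, 2.4]
tcp_pos: [0.5744, 0.187, 0.0974]
force: [1.4, -4.7, 5.0]
tcp_pos: [0.5745, 0.1869, 0.0971]
force: [1.7, -5.4, 10.8]
```

Slot top reached at about 16 mm of slide, and the height agrees with the screw estimate (bin_home z 0.1498 against 0.1494). Relieving the press and releasing.

```bash
python3 -m jog '[[[0,-0.1,0],0],[[0,-0.2,0],0],[[0,-0.2,0],0],[[0,-0.2,0],0]]' - 20; python3 -m jog '[[[0,0,0],0],[[0,0,0],0],[[0,0,0],0],[[0,0,0],0],[[0,0,0],0],[[0,0,0],0],[[0,0,0],0],[[0,0,0],0]]' 8.54 20
python3 - <<'E'
from h import *
W=snap('wrist','w5.png');w=cv2.imread('pics/w5.png');s=snap('side','s5.png');b=cv2.imread('pics/s5.png')
o=np.hstack([cv2.resize(w,(400,300)),cv2.resize(b[60:180,190:350],(400,300),interpolation=2)]);cv2.imwrite('pics/c5.png',np.clip(o*1.4,0,255).astype(np.uint8))
E
```

```text
t: 13.22
tcp_pos: [0.5743, 0.187, 0.0977]
tool_rot: [-0.633, 0.313, -0.314, 0.634]
force: [2.1, -5.1, 3.1]
finger_gap: 0.624
t: 13.88
tcp_pos: [0.5733, 0.1871, 0.097]
tool_rot: [0.634, -0.314, 0.313, -0.634]
force: [0.1, 0.3, -0.1]
finger_gap: 0.999
```

View pics/c5.png

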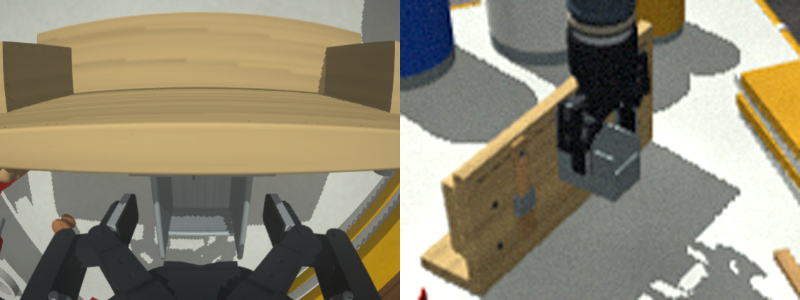

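Fingers are open and clear on both sides, and the bin hangs against the board. Withdrawing straight up and then away.

```bash
python3 -m jog '[[[0.1,-1,0],0],[[0.1,-2.5,0],0],[[0.1,-4.5,0],0],[[0.1,-7,0],0],[[0.1,-10,0],0],[[0.5,-13,0],0],[[2,-14,0],0],[[4,-14,0],0],[[6,-14,0],0],[[8,-14,0],0],[[9,-14,0],0],[[9,-14,0],0],[[9,-14,0],0]]'
python3 - <<'E'
from h import *
W=snap('wrist','w6.png');w=cv2.imread('pics/w6.png');s=snap('side','s6.png');b=cv2.imread('pics/s6.png')
o=np.hstack([cv2.resize(w[:210,130:430],(400,280)),cv2.resize(b[60:180,190:350],(400,280),interpolation=2)]);cv2.imwrite('pics/c6.png',np.clip(o*1.4,0,255).astype(np.uint8))
E
```

```text
t: 15.07
tcp_pos: [0.6277, 0.1154, 0.2371]
tool_rot: [-0.634, 0.314, -0.314, 0.634]
force: [-0.1, -1.1, 0.2]
finger_gap: 0.998
```

View pics/c6.png

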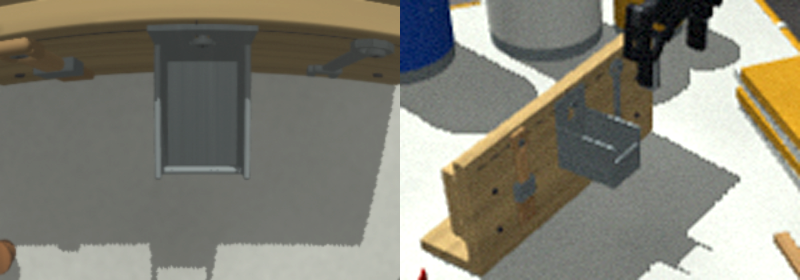

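```bash
python3 - <<'E'
from h import *
W=snap('wrist');P=lambda x,y,z:plane(W,130+x*.75,y*.75,z)
z0=.1494-.081
a,b=P(147,26,z0+.096),P(257,28,z0+.096);c,d=P(157,177,z0+.06),P(249,179,z0+.06)
th=np.radians(37.4);bx=np.r_[-np.sin(th),np.cos(th),0];by=np.r_[-np.cos(th),-np.sin(th),0];mk=np.r_[.5412,.2256,.1538]
for v in(a,b,c,d): print(((v-mk)@np.c_[bx,by]*1e3).round(1))
v=b-a;print(np.degrees(np.arctan2(v[1],v[0])),manip.sense()['force'])
workorder.sign_off()
E
```

```text
[ 0.9 24.6]
[ -0.1 -28.9]
[-79.   23.7]
[-80.1 -29.5]
36.355491775898734 [-0.49968918 -0.22138213  0.1149176 ]
the job is handed in; nothing more can be done
```

I hung the grey steel bin on the free middle screw and handed the job in at about 15 s. The hand-in gives no verdict, so the result rests on my own checks.

- **Fit:** I measured the screw with the wrist camera at about 3 mm to the side of the tick and 4.4 mm below it. The head went through the keyhole with no contact felt. I touched the board at about 6 N and slid the bin down 16 mm until the slot top met the screw. The highest wrist reading was about 11 N, upward, and I eased that off before letting go.
- **Last checks:** After backing away, the wrist view put the back plate within about 1 mm of the board face. It was within about 1° of square and about 2 mm to the side of the tick. The bin hangs upright with the screw head visible inside, and the force readings were near zero. In the views I took, nothing else looked moved.
- **Disagreements:** The early side-camera estimate of the screw differed by about 5 mm to the side and 3 mm in height. I used the close wrist measurement, and the fit agreed with it. The slide stopped about 1 mm short of the nominal 17 mm. That fits the hole having gone on slightly low, and the stop height matched the screw estimate within 0.5 mm.

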